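# Set the focus ring and present the owl's underside to the inspection camera

### The arm

A 6-joint arm with a two-finger parallel gripper is mounted at the origin on a cart in front of the work surface, level with it; the furniture and walls round the work are solid. World frame = base frame: x ahead of the robot, y to its left, z up, the work surface at z = 0. Lengths are in m, angles in rad, forces in N, time in s.
With the tool pointing down it reaches from about 0.35 to 1 m from the base axis. Payload 7.1 kg.
Tool frame: the origin (TCP) lies between the finger pads; the fingertips stand 22 mm ahead of it and the grasp point (between the pads) lies 3 mm ahead of it; z points along the fingers, y is the line along which they close (so a half turn about z gives the same grasp; the last joint's range is limited). The gripper opens to 85 mm and grips with 20 to 120 N. Pads are 22 mm wide; open, the fingers measure 114 mm over their backs; the gripper's body (76 mm by 85 mm) begins 54 mm behind the grasp point. The pads swing forward as they close: fully open they stand 13 mm farther back than shut.
Start: joints at [-1.354, 0.423, 1.63, -0, 1.089, -0.019], TCP at [0.146, -0.608, 0.253] pointing down, gripper open.
Joint ranges: [-3, 3], [-0.9, 2.11], [0.09, 2.58], [-1.31, 4.45], [0.11, 2.69], [-2.54, 2.54]. Speed limits (rad/s): [2.39, 2.39, 3.01, 3.14, 3.14, 3.14].

### API

Orientations are given as a rotation vector (axis times angle).
In Python, from rig import manip gives the robot as it stands. The module is installed in compiled form; this text tells all that it offers. Calls block until the motion is done:
- manip.move_to(position, orientation): joint-space move of the TCP to a pose.
- manip.servo_line(position, orientation=None, rate=0.15): straight line of the TCP; orientation=None keeps the orientation; rate is the mean speed in m/s.
- manip.set_joints(angles): joint-space move.
- manip.command_gripper(opening, f_grip=None): finger opening in m; f_grip is the grip in N (None keeps the last); returns when the fingers have stopped.
- manip.hold(seconds).
- manip.solve_ik(position, orientation): joint angles nearest the present ones, or None.
- manip.camera(name): name is "scene" or "side" or "wrist"; returns a dict with "image" (420x560x3 uint8, red, green, blue), "fx", "fy", "cx", "cy" (pixels), "cam_to_world" (4x4, takes a point from camera to world coordinates); the wrist camera has in their place "mount" (4x4, takes a point from camera to tool coordinates, whose origin is the TCP and whose axes are the flange's). Camera axes: x right, y down, z forward; pixel columns grow to the right and rows downward; lengths in m; the calibration is good to about 2 mm. A picture is of the moment at which its call begins: read the wrist's pose just before it. There is no depth.
A pose or a line that the arm cannot do raises manip.IKError and nothing moves.
- manip.sign_off(): hands the job in; it is judged then, once.
Readings, each from a call of its own:
- manip.get_time(): time.
- manip.get_joint_positions(): joint angles.
- manip.get_joint_vel(): joint speeds.
- manip.get_tau(): joint torques, N m.
- manip.get_position(): TCP position.
- manip.get_ee_rot(): TCP orientation.
- manip.get_contact_force(): force on the tool from outside, world axes, zero at the start.
- manip.get_torque(): the same for the moment, N m.
- manip.get_width(): finger opening in m.
- manip.get_grip_force(): force on a finger pad.
Only numpy, scipy, OpenCV 4.12 (cv2) and the standard library are available. Lean on these libraries where they do the work, as an engineer would, in place of code of your own. Each camera call takes 0.05 s, during which the arm holds its last target. There are 200 camera calls.

### The job

The freshly dried owl has to be checked for air holes in its underside with the small camera that looks straight up. Turn the camera's black focus ring until the white line on it stands at the red mark on the housing and let the ring go; then take the plaster owl out of the drying tray and show it to the lens: hold it in the air above the camera, upright, centred over the lens, its underside 8 cm above the lens rim, and its face turned to the side of the camera that bears the red mark, so that the picture comes out the right way round. Do not bump the camera with the owl, leave the rabbit and the frog standing as they are in the tray, and finish while still holding the owl there, motionless.

Things in the scene. Friction and masses are not known exactly. Their poses are not given: they have to be found in the camera images.
- inspection_camera: Grey camera looking straight up, fixed to the table: housing 108 x 108 mm, top 50 mm above the table. Origin: centre of its underside; its z axis is the lens axis; its front, with the red mark, faces its own -x. On top: the focus ring, and in it the lens barrel (43 mm across), its rim 95 mm above the table when the ring is at its mark (it rises 4 mm per rad of ring).
- focus_ring (a joint): Turning angle of the focus ring, rad: 0 when its white line stands at the red mark, positive counter-clockwise seen from above; range -1.75 to 0.7; it starts negative (turned clockwise) and has to be turned up to 1.35 rad counter-clockwise. It turns with light friction (0.06 N m) and stays where it is left.
- ring_grip (a point): Point on the lens axis at the height to grip the focus ring (77 mm above the table). The knurled black grip is a cylinder 55 mm across, from 56 to 87 mm above the table; the gripper straddles it from above at any yaw. Below the grip is a flange 72 mm across (51 to 55.5 mm high).
- ring_line (a point): Outer end of the white line on the ring's flange, 36 mm from the lens axis; it turns with the ring.
- red_mark (a point): Inner end of the red mark, a radial line on the housing's top, 36 mm from the lens axis towards the camera's own -x.
- view_point (a point): Where the centre of the owl's underside belongs: on the lens axis, 175 mm above the table (80 mm above the lens rim). Axes as those of the camera.
- drying_tray: Open wooden tray, fixed to the table, 112 mm (x) x 306 mm (y) x 20 mm high, walls 6 mm, floor 6 mm thick, divided by two walls, 18 mm high, into three cells side by side along its y, centres 100 mm apart. Origin: centre of its underside.
- owl: White plaster owl standing upright in one of the tray's cells, 46 mm deep (x) x 55 mm wide (y) x 60 mm high, 55 g. Origin: centre of its underside, z up its body; its face looks along its own -x. It can be gripped round the body along x (46 mm) or along y (55 mm), about 40 mm above its underside, from above.
- owl_face (a point): Point on the owl's face, 22 mm to the front (-x) of its axis and 42 mm above its underside.
- rabbit: White plaster rabbit, 51 x 52 x 77 mm high, loose in another cell; to be left alone. Origin: centre of its underside.
- frog: White plaster frog, 64 x 58 x 34 mm high, loose in another cell; to be left alone. Origin: centre of its underside.
There are look-alikes about, which are no part of the job. Leave any brown or purple look-alike of the owl alone.

How it is judged:
On the way, in this order (a step that is already met when the one before it is completed fails the run):
1. the ring's white line stands at the red mark and the ring has been let go, the owl not yet lifted (distance between ring_line and red_mark below 0.0036 m and contact force between the fingers and inspection_camera below 0.1 N and distance of owl from where it was at the start of the episode below 0.02 m), for 0.2 s.
2. the owl is lifted clear of the tray (height (world z) of owl above 0.05 m and contact force between the fingers and owl above 1 N), for 0.2 s.
At the end, for the whole second after the job is handed in: White line within 3.6 mm (0.1 rad) of the red mark; the gripper holds the owl at rest, its underside's centre within 12 mm sideways and in height of the point 80 mm above the lens rim, upright within 8 degrees, face to the red-mark side within 11 degrees, not touching the camera (distance between ring_line and red_mark below 0.0036 m and horizontal distance between owl and view_point below 0.012 m and z of owl in the frame of view_point between -0.012 and 0.012 m and angle between owl's own z axis and vertical below 0.14 rad and angle between the x axis of owl and the x axis of inspection_camera, either way round below 0.2 rad and x of owl_face in the frame of inspection_camera below 0 m and contact force between the fingers and owl above 1 N and contact force between owl and inspection_camera below 0.1 N and linear speed of owl below 0.02 m/s and angular speed of owl below 0.2 rad/s); the arm keeps its last pose, push and grip.
It fails at once if the owl knocks against the camera (contact force between owl and inspection_camera above 0.5 N).
It fails at once if the rabbit is shifted or knocked over (distance of rabbit from where it was at the start of the episode above 0.015 m or angle between rabbit's own z axis and vertical above 0.3 rad).
It fails at once if the frog is shifted or knocked over (distance of frog from where it was at the start of the episode above 0.015 m or angle between frog's own z axis and vertical above 0.3 rad).
It also fails if it takes over 48 s, if anything falls off the work surface, if the arm or the gripper's body presses on something with over 40 N, if the wrist force passes 120 N, or if a joint passes its speed limit or range.

## Working session

There is one attempt and no reset: what is moved stays moved. The work goes in short steps, each a Python script; the robot and the scene stay as the last script left them, time stands still between calls to the robot, and variables do not carry over. Pictures are saved under pics/ and viewed, at most 10 in all, crops included, and the job is handed in when it is done.

```bash
mkdir -p pics; cat > h.py <<'E'
import numpy as np, cv2
from rig import manip
from scipy.spatial.transform import Rotation as R
def snap(name,f):
    p=np.array(manip.get_position());r=np.array(manip.get_ee_rot())
    c=manip.camera(name)
    if 'cam_to_world' in c: T=np.array(c['cam_to_world'])
    else:
        W=np.eye(4);W[:3,:3]=R.from_rotvec(r).as_matrix();W[:3,3]=p
        T=W@np.array(c['mount'])
    cv2.imwrite(f'pics/{f}.png',cv2.cvtColor(c['image'],cv2.COLOR_RGB2BGR))
    np.savez(f'pics/{f}.npz',T=T,k=[c['fx'],c['fy'],c['cx'],c['cy']])
    return c
def ray(f,uv):
    d=np.load(f'pics/{f}.npz');fx,fy,cx,cy=d['k'];T=d['T']
    v=T[:3,:3]@np.array([(uv[0]-cx)/fx,(uv[1]-cy)/fy,1]);return T[:3,3],v/np.linalg.norm(v)
def onz(f,uv,z):
    o,v=ray(f,uv);return o+v*(z-o[2])/v[2]
def tri(*obs):
    A=np.zeros((3,3));b=np.zeros(3);L=[]
    for f,uv in obs:
        o,v=ray(f,uv);P=np.eye(3)-np.outer(v,v);A+=P;b+=P@o;L.append((o,P))
    x=np.linalg.solve(A,b);return x,[np.linalg.norm(P@(x-o)) for o,P in L]
def proj(f,X):
    d=np.load(f'pics/{f}.npz');fx,fy,cx,cy=d['k'];T=np.linalg.inv(d['T'])
    p=T[:3,:3]@X+T[:3,3];return np.array([fx*p[0]/p[2]+cx,fy*p[1]/p[2]+cy])
def down(yaw): # tool z down, tool y horizontal
    return (R.from_euler('z',yaw)*R.from_euler('x',np.pi)).as_rotvec()
E
python3 - <<'E'
from h import *
for n in ('scene','side','wrist'): snap(n,n+'0'); d=np.load(f'pics/{n}0.npz'); print(n,d['T'].round(3).tolist(),d['k'])
print(manip.get_ee_rot(),manip.get_time(),manip.get_width())
E
```

```text
scene [[-0.682, -0.274, 0.678, -0.026], [-0.731, 0.271, -0.626, 0.821], [-0.012, -0.923, -0.385, 0.464], [0.0, 0.0, 0.0, 1.0]] [472.16114373 472.16114373 277.22740612 209.46068023]
side [[-0.843, -0.362, 0.397, 0.153], [-0.537, 0.564, -0.627, 0.858], [0.003, -0.742, -0.67, 0.727], [0.0, 0.0, 0.0, 1.0]] [482.77337883 482.77337883 282.31457624 204.74119673]
wrist [[0.233, -0.933, -0.275, 0.215], [-0.972, -0.224, -0.064, -0.59], [-0.002, 0.282, -0.959, 0.374], [0.0, 0.0, 0.0, 1.0]] [362.00010631 362.00010631 281.13663315 209.38263768]
[-3.11861856e+00 -3.69437858e-01  1.88534965e-04] 0.15 0.08538468784752379
```

View pics/scene0.png

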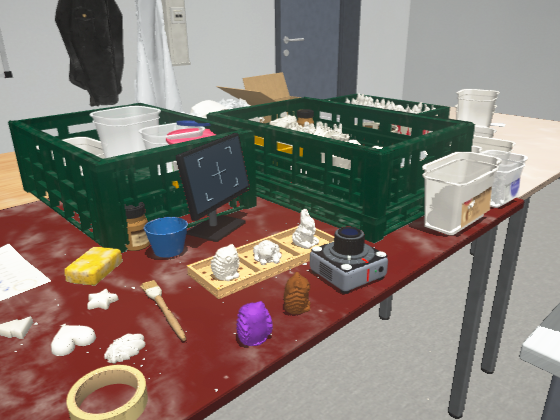

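View pics/side0.png

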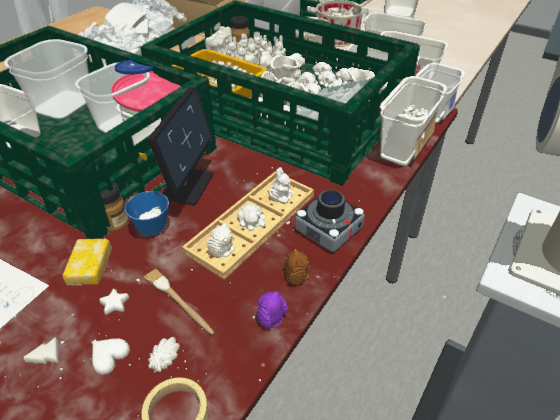

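Scene view: tray with the owl at (226,263), frog (267,250), rabbit (306,230), camera at (349,258). The look-alikes are a purple one (254,324) and a brown one (296,294). The side view shows the same: owl (220,241), frog (250,216), rabbit (281,187), camera (330,217).

```bash
python3 - <<'E'
from h import *
print('lens',tri(('scene0',(349,235)),('side0',(331,199))))
print('owl',tri(('scene0',(226,263)),('side0',(220,241))))
print('frog',tri(('scene0',(267,252)),('side0',(250,216))))
print('rabbit',tri(('scene0',(306,230)),('side0',(281,187))))
for uv in [(185,247),(223,273),(314,191),(278,168)]: print(onz('side0',uv,.02))
c=manip.camera('scene')['image']; 
E
python3 -c "
import cv2
a=cv2.imread('pics/scene0.png')[190:350,180:400];b=cv2.imread('pics/side0.png')[160:340,170:375]
import numpy as np
a=cv2.resize(a,(400,300),interpolation=3);b=cv2.resize(b,(400,300),interpolation=3)
cv2.imwrite('pics/crop1.png',np.hstack([a,b]))"
```

```text
lens (array([0.46082591, 0.19040326, 0.08424572]), [np.float64(0.0010781648937393522), np.float64(0.0010781648937392978)])
owl (array([0.61017252, 0.36568485, 0.03341999]), [np.float64(0.00016289619676455107), np.float64(0.00016289619676457742)])
frog (array([0.6123289 , 0.26127603, 0.01727266]), [np.float64(0.00019277284707261544), np.float64(0.00019277284707255364)])
rabbit (array([0.59205299, 0.16939576, 0.04277383]), [np.float64(0.0005796401623342938), np.float64(0.0005796401623343972)])
[0.66752496 0.40693234 0.02      ]
[0.56282449 0.41923043 0.02      ]
[0.53653072 0.11879742 0.02      ]
[0.65085638 0.09159799 0.02      ]
```

View pics/crop1.png

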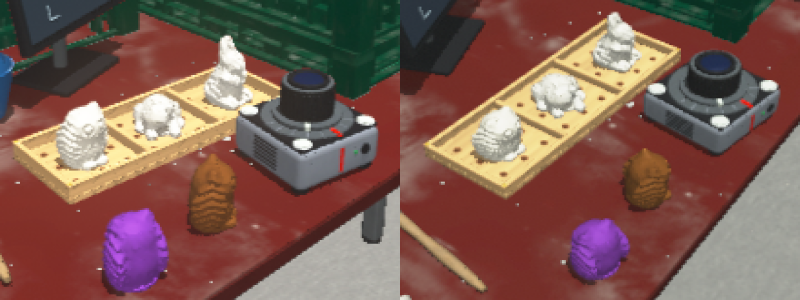

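```bash
python3 - <<'E'
from h import *
print(onz('scene0',(378,232),0), onz('side0',(345,178),0), tri(('scene0',(385,150)),('side0',(340,98))))
manip.servo_line([0.17,-0.5,0.38],rate=.3)
manip.move_to([.49,.17,.38],down(0.24));snap('wrist','w1');print(manip.get_time(),manip.get_joint_positions())
manip.move_to([.55,.30,.38],down(0.5));snap('wrist','w2');print(manip.get_time(),manip.get_joint_positions(),manip.get_position())
E
```

```text
[ 0.53252593 -0.00674569  0.        ] [0.50867058 0.01601964 0.        ] (array([ 0.55959239, -0.03827546,  0.17761929]), [np.float64(0.007166902099715744), np.float64(0.00716690209971583)])
3.5833 [ 3.09725655e-01  1.34180943e-01  1.72328034e+00 -1.20349586e-04
  1.28412112e+00  1.64162260e+00]
4.2583 [ 4.79789305e-01  3.12731412e-01  1.49578782e+00 -2.78715419e-04
  1.33396969e+00  1.55123327e+00] [0.54986618 0.29944846 0.37967832]
```

View pics/w1.png

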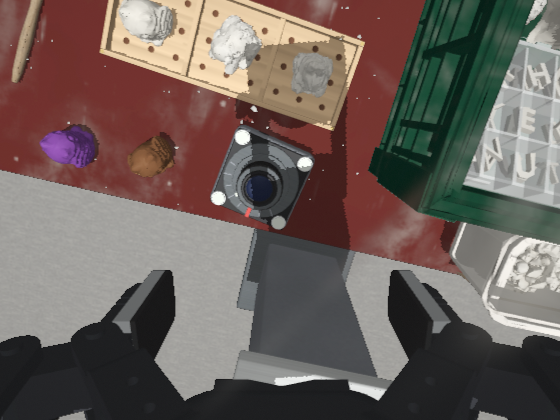

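View pics/w2.png

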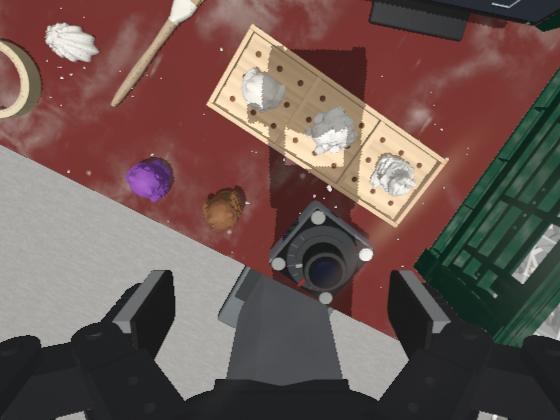

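w1 shows the lens at (262,187), screw pads at (242,136), (306,163), (218,198), (279,222), the red mark at (248,212) and the owl at (147,19). w2 shows the lens at (322,270), the owl at (263,89) and what is probably the white line at (295,265). I'll enlarge these.

Candidates in w2: the white owl in the tray at (263,89), the purple one at (149,179) and the brown one at (223,208). Only the white one in the tray fits, since the task says to leave the coloured ones. The crop confirms.

```bash
python3 -c "
import cv2,numpy as np
a=cv2.imread('pics/w1.png');b=cv2.imread('pics/w2.png')
f=lambda i,u,v,s=100:cv2.resize(i[v:v+s,u:u+s],(400,400),interpolation=cv2.INTER_CUBIC)
cv2.imwrite('pics/crop2.png',cv2.resize(np.hstack([f(a,212,128),f(b,270,202),f(b,215,40)]),None,fx=.6667,fy=.6667))"
```

```text
(no output)
```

View pics/crop2.png

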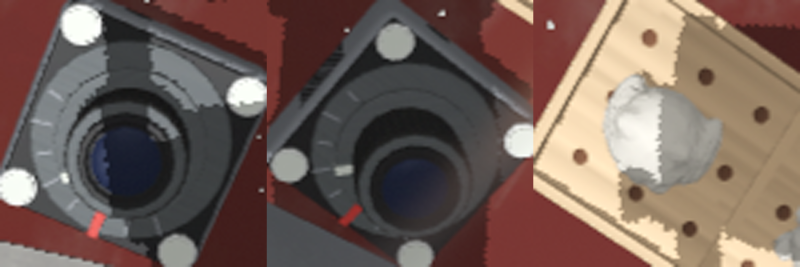

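```bash
cat > n.py <<'E'
from h import *
def screws(f,g,r=9):
    i=cv2.imread(f'pics/{f}.png').astype(int);out=[]
    for u,v in g:
        s=i[v-r:v+r+1,u-r:u+r+1];m=(s.min(2)>130)&(s.max(2)-s.min(2)<40)
        y,x=np.nonzero(m);out.append((u-r+x.mean(),v-r+y.mean()))
    return out
if __name__=='__main__':
    a=screws('w1',[(242,136),(306,163),(218,198),(279,222)]);b=screws('w2',[(317,218),(366,255),(279,264),(325,298)])
    P=[]
    for p,q in zip(a,b):
        x,e=tri(('w1',p),('w2',q));P.append(x);print(x.round(4),np.round(e,4))
    P=np.array(P);c=P.mean(0);print('centre',c)
    # front -x side: screws 2,3 ; back 0,1
    d=P[2]+P[3]-P[0]-P[1];s=P[3]+P[1]-P[2]-P[0];print('front yaw',np.arctan2(d[1],d[0]),'from side',np.arctan2(s[0],-s[1]),np.linalg.norm(P[1]-P[2]),np.linalg.norm(P[0]-P[3]))
    for n,p,q,z in [('red',(250.2,207.9),(304.1,279.6),.05),('line',(236.4,195.1),(298.5,265.7),.0555),('lens',(262,187),(322,269),.09)]:
        x,e=tri(('w1',p),('w2',q));X=onz('w1',p,z);Y=onz('w2',q,z)
        print(n,x.round(4),np.round(e,4),X.round(4),Y.round(4))
        for k in(x,X,Y): print('   ang',np.arctan2(*(k-c)[1::-1]).round(3),'r',np.hypot(*(k-c)[:2]).round(4))
    print('owl',tri(('w1',(147,19)),('w2',(263,89))))
E
python3 n.py
```

```text
[0.5088 0.2238 0.0512] [0.0001 0.0001]
[0.4948 0.1411 0.0512] [0.0002 0.0002]
[0.4258 0.238  0.0509] [0.0001 0.0001]
[0.4118 0.155  0.0514] [0. 0.]
centre [0.46031192 0.18951492 0.05116137]
front yaw 2.9739829344323034 from side -0.16720936803032213 0.11894149624143337 0.11889351355409739
red [0.4218 0.1948 0.0502] [0.0003 0.0003] [0.422  0.1947 0.05  ] [0.4214 0.1948 0.05  ]
   ang 3.006 r 0.0389
   ang 3.007 r 0.0386
   ang 3.007 r 0.0392
line [0.4383 0.2146 0.059 ] [0.0012 0.0012] [0.4361 0.2152 0.0555] [0.4381 0.2133 0.0555]
   ang 2.292 r 0.0334
   ang 2.327 r 0.0353
   ang 2.32 r 0.0325
lens [0.4551 0.1866 0.0671] [0.0018 0.0018] [0.4621 0.186  0.09  ] [0.4617 0.1949 0.09  ]
   ang -2.633 r 0.006
   ang -1.093 r 0.004
   ang 1.319 r 0.0055
owl (array([0.6142948 , 0.36235722, 0.02883296]), [np.float64(0.0008083237430894069), np.float64(0.0008083237430895805)])
```

```bash
python3 - <<'E'
from h import *
x,y=.4603,.1895;a=-.1;d=.655
manip.move_to([x,y,.16],down(a))
manip.servo_line([x,y,.081],rate=.12);print(manip.get_position(),manip.get_contact_force())
manip.command_gripper(.04,f_grip=25);print('w',manip.get_width(),manip.get_grip_force())
for k in (.33,.66,1): manip.move_to([x,y,.081],down(a+k*d))
manip.hold(.2);print(R.from_rotvec(manip.get_ee_rot()).as_matrix()[:2,0],manip.get_torque())
manip.command_gripper(.085)
manip.servo_line([x,y,.17],rate=.2);
manip.move_to([.49,.17,.28],down(.24));snap('wrist','w3');print(manip.get_time())
# look at owl from the robot's side, yaw flipped as far as allowed
for yaw in (1.9,2.4,2.9,-1.2,-1.9):
  for t in (0,.4,-.4):
    r=(R.from_rotvec(down(yaw))*R.from_euler('y',t)).as_rotvec()
    q=manip.solve_ik([.54,.30,.27],r);print(yaw,t,None if q is None else np.round(q,2))
E
python3 -c "
import cv2
a=cv2.imread('pics/w3.png')[60:310,150:400];cv2.imwrite('pics/crop3.png',cv2.resize(a,(600,600),interpolation=2))"
```

```text
[0.46086788 0.18979694 0.08147933] [-0.19646336 -0.73870147  0.34416849]
w 0.05415816630304805 25.17894744873047
[0.84975623 0.52717538] [-0.75532292  0.02455849  0.01615812]
9.2417
1.9 0 [ 0.49  0.39  1.63 -0.    1.11  0.16]
1.9 0.4 [ 0.31  0.4   1.67  0.45  1.11 -0.23]
1.9 -0.4 [ 0.66  0.46  1.59 -0.4   1.26  0.48]
2.4 0 [ 0.49  0.39  1.63 -0.    1.11 -0.34]
2.4 0.4 [ 0.33  0.48  1.55  0.36  1.33 -0.62]
2.4 -0.4 [ 0.66  0.38  1.71 -0.46  1.03  0.07]
2.9 0 [ 0.49  0.39  1.63  0.    1.11 -0.84]
2.9 0.4 [ 0.38  0.54  1.45  0.23  1.48 -1.  ]
2.9 -0.4 [ 0.62  0.31  1.82 -0.43  0.79 -0.44]
-1.2 0 None
-1.2 0.4 None
-1.2 -0.4 None
-1.9 0 [ 0.49  0.39  1.63  0.    1.11 -2.32]
-1.9 0.4 [ 0.59  0.54  1.45 -0.24  1.48 -2.16]
-1.9 -0.4 None
```

View pics/crop3.png

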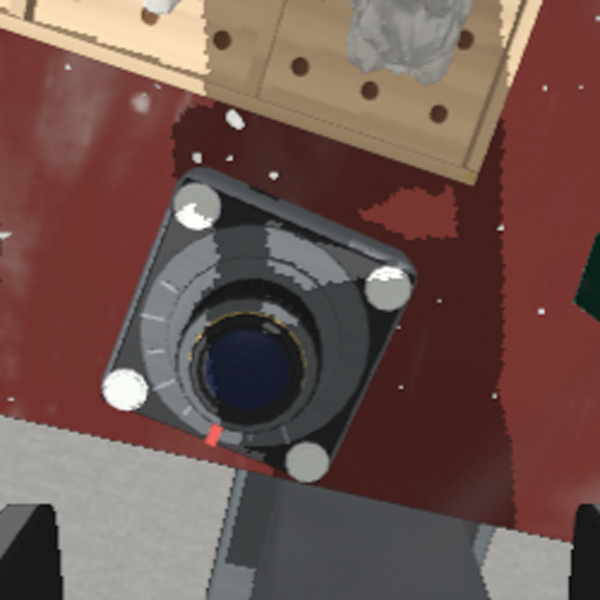

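The red mark is at (214,435) in the crop. The white line is hidden by the barrel from this angle, so I'll look from the robot's side, and at the owl obliquely too.

```bash
cat >> h.py <<'E'
def lookat(X,yaw,t,dist):
    Rm=R.from_rotvec(down(yaw))*R.from_euler('y',t);M=np.array(manip.camera('wrist')['mount'])
    c=np.array(X)-dist*Rm.apply(M[:3,2]);return c-Rm.apply(M[:3,3]),Rm.as_rotvec()
E
python3 - <<'E'
from h import *
p,r=lookat([.43,.19,.055],2.9,-.1,.26);print(p)
manip.move_to(p,r);snap('wrist','w4')
p,r=lookat([.613,.363,.035],2.9,-.45,.26);print(p)
manip.move_to(p,r);snap('wrist','w5')
p,r=lookat([.613,.363,.035],1.8,0,.3);print(p)
manip.move_to(p,r);snap('wrist','w6');print(manip.get_time())
f=lambda n,u,v,w,h,s:cv2.resize(cv2.imread(f'pics/{n}.png')[v:v+h,u:u+w],s,interpolation=cv2.INTER_CUBIC)
cv2.imwrite('pics/crop4.png',np.hstack([f('w4',200,140,160,160,(400,400)),np.vstack([f('w5',180,110,200,200,(300,300)),f('w6',180,110,200,200,(300,300))])[:600].copy()]) if 0 else np.hstack([np.vstack([f('w4',200,130,160,160,(400,400)),np.zeros((200,400,3),np.uint8)]),np.vstack([f('w5',150,90,266,200,(400,300)),f('w6',150,90,266,200,(400,300))])]))
E
```

```text
[0.41508668 0.19427926 0.18181756]
[0.5587653  0.37648127 0.14963043]
[0.61039056 0.37500785 0.20053405]
13.2333
```

View pics/crop4.png

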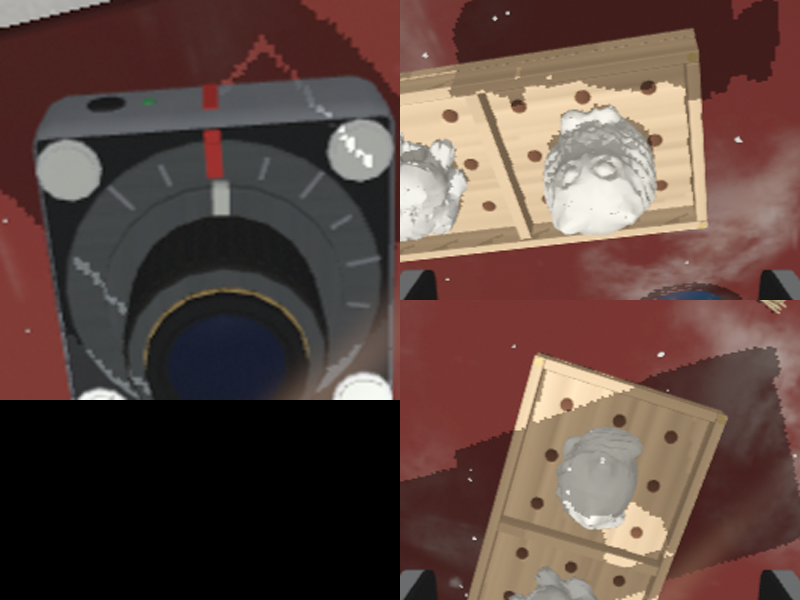

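The white line at (221,198) now points at the red mark at (214,155). The owl in w5 has its eyes at (573,170) and (612,172) and feet at (590,115), so it faces roughly world −x. It is confirmed as the white owl. Next I measure its yaw, its axis and the ring error.

```bash
python3 - <<'E'
from h import *
C=np.array([.4603,.1895])
for n,uv,z in [('line out',(287.6,202.8),.0555),('line in',(288.5,215.5),.0565),('red in',(286,201.2),.05),('red out',(284,182.8),.05)]:
    k=onz('w4',uv,z)[:2]-C;print(n,np.arctan2(k[1],k[0]).round(3),np.hypot(*k).round(4))
a=onz('w5',(265,203),.05);b=onz('w5',(291,204.4),.05);d=b-a;print('eyes',a,b,'face yaw',np.arctan2(d[0],-d[1])+np.pi, 'owl x yaw', np.arctan2(-d[0],d[1]))
vis=[];cs={}
for n,g in [('w2',(263,89)),('w5',(278,205)),('w6',(282,208))]:
    i=cv2.imread(f'pics/{n}.png');h=cv2.cvtColor(i,cv2.COLOR_BGR2HSV)
    m=((h[...,1]<45)&(h[...,2]>70)).astype(np.uint8);m=cv2.morphologyEx(m,cv2.MORPH_CLOSE,np.ones((5,5)));m=cv2.morphologyEx(m,cv2.MORPH_OPEN,np.ones((3,3)))
    k,l,s,c=cv2.connectedComponentsWithStats(m);j=l[g[1],g[0]];print(n,j,s[j],c[j].round(1))
    ct=max(cv2.findContours((l==j).astype(np.uint8),0,1)[0],key=len)
    cs[n]=c[j];P=np.array([onz(n,p,.035)[:2] for p in ct[:,0,:].astype(float)])*1000
    print('  rect mm',cv2.minAreaRect(P.astype(np.float32)),'bbox',P.min(0).round(),P.max(0).round())
print(tri(*cs.items()),tri(('w2',cs['w2']),('w6',cs['w6'])))
d=np.load('pics/w6.npz');print('cam w6',d['T'][:3,3])
# tray corners from w2 (pixels: far-left top, near-left, near-right, far-right)
q=[onz('w2',p,.02) for p in [(252,26),(208,104),(396,225),(446,160)]]
print(np.round(q,3).tolist()); 
E
```

```text
line out 2.944 0.0371
line in 2.934 0.0277
red in 2.974 0.0363
red out 2.983 0.0504
eyes [0.59146099 0.35615233 0.05      ] [0.59670967 0.37235224 0.05      ] face yaw 5.96986302687851 owl x yaw -0.31332228030107606
w2 8 [ 241   68   45   44 1354] [261.6  90.4]
  rect mm ((611.2864990234375, 362.5108337402344), (43.983062744140625, 53.689308166503906), 1.0598030090332031) bbox [589. 336.] [633. 389.]
w5 6 [ 246  161   75   86 5072] [281.5 205.5]
  rect mm ((611.5603637695312, 363.19024658203125), (54.35085678100586, 80.95491027832031), 76.16019439697266) bbox [571. 332.] [651. 390.]
w6 8 [ 254  175   57   68 3015] [281.7 207.4]
  rect mm ((610.8069458007812, 361.17352294921875), (44.070926666259766, 59.20819854736328), 5.743626117706299) bbox [589. 332.] [633. 391.]
(array([0.61226408, 0.36223269, 0.03152953]), [np.float64(0.0006685277028872353), np.float64(0.00020621845066969168), np.float64(0.0004970100254572309)]) (array([0.61227372, 0.36248327, 0.03340584]), [np.float64(0.0004863993402755247), np.float64(0.0004863993402756683)])
cam w6 [0.59209074 0.44386343 0.32157435]
[[0.673, 0.408, 0.02], [0.565, 0.416, 0.02], [0.544, 0.114, 0.02], [0.652, 0.107, 0.02]]
```

```bash
python3 - <<'E'
from h import *
X=[.6,.363,.045]
for n,yaw,t,d in [('w7',2.95,-.8,.23),('w8',2.95,-.3,.21)]:
    p,r=lookat(X,yaw,t,d);print(p.round(3),np.round(manip.solve_ik(p,r),2))
    manip.move_to(p,r);snap('wrist',n)
print(manip.get_time(),proj('w7',np.array([.6123,.3623,.05])),proj('w8',np.array([.6123,.3623,.05])))
f=lambda n:cv2.resize(cv2.imread(f'pics/{n}.png')[135:285,230:330],(400,600),interpolation=cv2.INTER_CUBIC)
cv2.imwrite('pics/crop5.png',np.hstack([f('w7'),f('w8')]))
E
```

```text
Traceback (most recent call last):
TypeError: unsupported operand type(s) for *: 'NoneType' and 'float'
```

```bash
python3 - <<'E'
from h import *
X=[.6,.363,.045]
def go(n,ts,yaw,d):
    for t in ts:
        p,r=lookat(X,yaw,t,d)
        if manip.solve_ik(p,r) is None: continue
        try: manip.move_to(p,r)
        except manip.IKError: continue
        snap('wrist',n);print(n,t,p.round(3));return
go('w7',(-.7,-.6,-.5,-.4),2.95,.23);go('w8',(-.3,-.2,-.1),2.95,.22)
print(manip.get_time(),proj('w7',np.array([.6123,.3623,.05])),proj('w8',np.array([.6123,.3623,.05])))
f=lambda n:cv2.resize(cv2.imread(f'pics/{n}.png')[135:285,230:330],(400,600),interpolation=cv2.INTER_CUBIC)
cv2.imwrite('pics/crop5.png',np.hstack([f('w7'),f('w8')]))
E
```

```text
w7 -0.7 [0.543 0.375 0.125]
w8 -0.3 [0.584 0.366 0.133]
15.5583 [281.33413437 224.62579747] [284.91668034 231.73118954]
```

View pics/crop5.png

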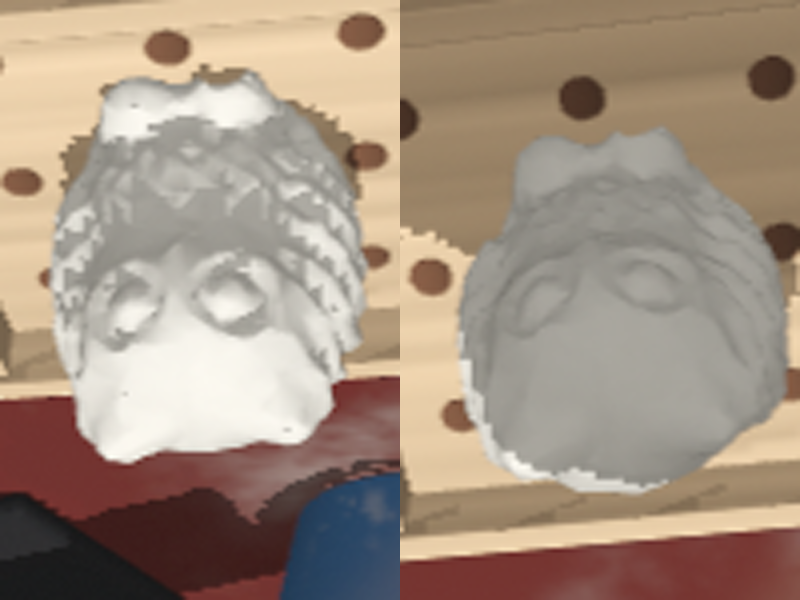

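w7 (left) shows eyes at (130,305) and (230,290), feet at (130,95) and (240,88), and ear tips at (122,460) and (290,440). w8 (right) shows eyes at (542,305) and (648,275), and feet at (540,150) and (652,140). The eye line is tilted, which gives the yaw.

```bash
python3 - <<'E'
from h import *
g=lambda x,y,r=0:(230+(x-400*r)/4,135+y/4)
L={'eye':[((130,305),(542,305)),((230,290),(648,275))],'foot':[((130,95),(540,150)),((240,88),(652,140))]}
for n,pp in L.items():
    P=[tri(('w7',g(*a)),('w8',g(*b,1))) for a,b in pp]
    for x,e in P: print(n,x.round(4),np.round(e,4))
    d=P[1][0]-P[0][0];print('  yaw x',np.arctan2(-d[0],d[1]))
    m=(P[0][0]+P[1][0])/2;k=m-np.array([.6123,.3623,0]);print('  mid',m.round(4),'bearing x-yaw',np.arctan2(-k[1],-k[0]))
for n,i,z in(('eye',0,.05),('foot',0,.012)):
  for f,r in(('w7',0),('w8',1)):
    a,b=[onz(f,g(*p[r],r),z) for p in L[n]];d=b-a;print(n,f,'planar yaw',np.arctan2(-d[0],d[1]))
a,b=[onz('w7',g(*p),.064) for p in((122,460),(290,440))];d=b-a;print('ears',a,b,np.arctan2(-d[0],d[1]))
E
```

```text
eye [0.5959 0.3536 0.0489] [0.0001 0.0001]
eye [0.5929 0.37   0.0502] [0.0001 0.0001]
  yaw x 0.18191540182804708
  mid [0.5944 0.3618 0.0495] bearing x-yaw 0.027325020248584707
foot [0.5902 0.3535 0.0105] [0.0003 0.0003]
foot [0.5917 0.3721 0.0107] [0.0001 0.0001]
  yaw x -0.08425253682556286
  mid [0.591  0.3628 0.0106] bearing x-yaw -0.023817111071246955
eye w7 planar yaw 0.07065825269393433
eye w8 planar yaw 0.133352919652728
foot w7 planar yaw -0.09929983059685721
foot w8 planar yaw -0.0931262059510485
ears [0.61852916 0.34711856 0.064     ] [0.61692468 0.37520472 0.064     ] 0.057065074829389294
```

Yaw estimates: eyes 0.07–0.18, feet −0.09, ears 0.06, outline 0.02–0.10. I take +0.03. Grip along x.

```bash
python3 - <<'E'
from h import *
x,y=.612,.3623;yaw=.03+np.pi/2
manip.servo_line([.584,.366,.2],rate=.2)
manip.move_to([x,y,.18],down(yaw));manip.servo_line([x,y,.049],rate=.12)
print(manip.get_position(),manip.get_contact_force())
manip.command_gripper(.03,f_grip=30);print('w',manip.get_width(),manip.get_grip_force())
manip.servo_line([x,y,.13],rate=.08);manip.hold(.3);manip.servo_line([x,y,.26],rate=.15)
print('w',manip.get_width(),manip.get_grip_force(),manip.get_contact_force())
c=[.4603,.1895];o=down(-.168+np.pi/2)
manip.move_to([*c,.26],o);manip.servo_line([*c,.218],o,rate=.06);manip.hold(.5)
print(manip.get_position(),manip.get_ee_rot(),o,manip.get_width(),manip.get_grip_force(),manip.get_time())
snap('scene','s9');snap('side','d9')
f=lambda n,u,v:cv2.resize(cv2.imread(f'pics/{n}.png')[v:v+150,u:u+100],(400,600),interpolation=cv2.INTER_CUBIC)
a=proj('s9',np.array([*c,.15]));b=proj('d9',np.array([*c,.15]));print(a,b)
o1=(int(a[0]-50),int(a[1]-70));o2=(int(b[0]-50),int(b[1]-70));print(o1,o2)
cv2.imwrite('pics/crop6.png',np.hstack([f('s9',*o1),f('d9',*o2)]))
E
```

```text
[0.61265551 0.36267988 0.05000868] [-0.08909317  0.83106934  0.81191781]
w 0.042431137621364835 30.83855655961088
w 0.04221209332997429 30.471591765526682 [-0.53843142  0.62163708 -0.59402491]
[0.46032755 0.18951856 0.21810992] [2.39993238e+00 2.02719721e+00 3.40798792e-04] [2.39999055e+00 2.02722711e+00 1.24131860e-16] 0.04228595750232426 30.47963736229576 23.475
[351.77655084 201.57361907] [333.39790561 173.47926767]
(301, 131) (283, 103)
```

View pics/crop6.png

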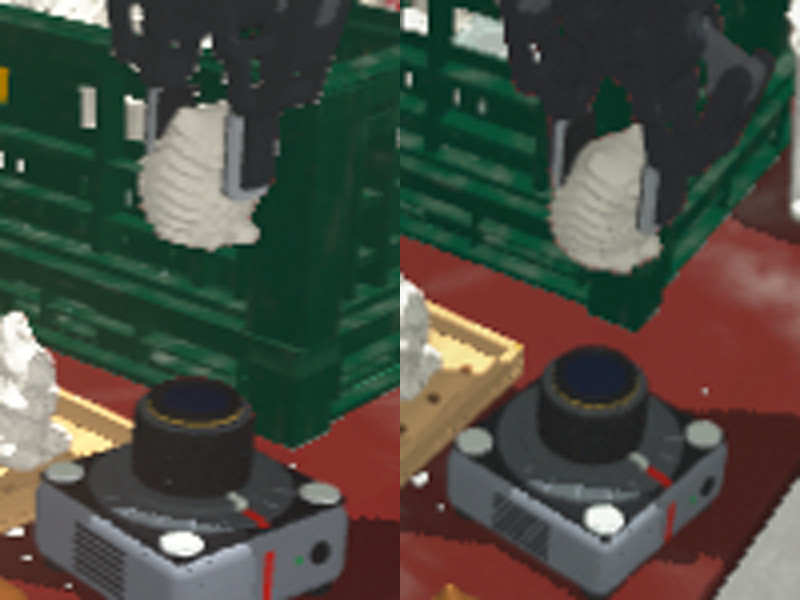

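The owl is held over the lens, face and feet toward the red mark (foot tip at (258,240) left, (655,250) right), and the white line meets the red mark. I'll do a numeric check of its height, place and facing before handing in.

```bash
python3 - <<'E'
from h import *
c=np.array([.4603,.1895])
print('base centre',tri(('s9',(351,191)),('d9',(335.5,169.5))),proj('s9',np.array([*c,.175])),proj('d9',np.array([*c,.175])))
print('foot tri',tri(('s9',(365.5,191)),('d9',(346.8,165.5))))
Rz=R.from_euler('z',-.198)
for l in ([-.0206,-.0088,.0045],[-.0206,.0098,.0047]): 
    X=np.array([*c,.175])+Rz.apply([l[0],l[1],l[2]]);print('foot pred',X.round(4),proj('s9',X),proj('d9',X))
# outline extents vs predicted ellipsoid half-widths: lowest white pixel, left/right
for f,o in(('s9',(301,131)),('d9',(283,103))):
    i=cv2.imread(f'pics/{f}.png')[o[1]+22:o[1]+72,o[0]+30:o[0]+75];h=cv2.cvtColor(i,cv2.COLOR_BGR2HSV)
    m=((h[...,1]<60)&(h[...,2]>150)).astype(np.uint8);k,l,s,_=cv2.connectedComponentsWithStats(m);j=1+s[1:,4].argmax();print(f,s[j][:4]+[o[0]+30,o[1]+22,0,0])
E
```

```text
base centre (array([0.44697098, 0.21067877, 0.179224  ]), [np.float64(0.00012758715042610156), np.float64(0.00012758715042612265)]) [352.45928    188.46806552] [334.37264915 163.07228295]
foot tri (array([0.43746443, 0.18224471, 0.1741891 ]), [np.float64(0.00026506773626617223), np.float64(0.0002650677362662198)])
foot pred [0.4384 0.1849 0.1795] [364.18057506 188.46525154] [346.09953091 163.73670478]
foot pred [0.442  0.2032 0.1797] [355.96508251 190.4098409 ] [339.85397124 168.04029388]
s9 [336 156  29  37]
d9 [323 135  25  36]
```

```bash
python3 -c "
from rig import manip
print(manip.get_time(),manip.get_grip_force(),manip.sign_off())"
```

```text
the job is handed in; nothing more can be done
23.575 30.48054452126962 None
```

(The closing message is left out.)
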